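Press a glued-up blank

ROBOT

A 6-joint arm with a two-finger parallel gripper is mounted at the origin on the work surface. World frame = base frame: x ahead of the robot, y to its left, z up, the work surface at z = 0. Lengths are in mm, angles in rad, forces in N, time in s.
With the tool pointing down it reaches from about 275 to 1000 mm from the base axis. Payload 8.4 kg.
Tool frame: the origin (TCP) lies on the centre line of the jaws, within the pads' length; the fingertips stand 25 mm ahead of it and the grasp point (between the pads) lies 6 mm ahead of it; z points along the fingers, y is the line along which they close (so a half turn about z gives the same grasp; the last joint's range is limited). The gripper opens to 85 mm and grips with 20 to 120 N. Pads are 22 mm wide; open, the fingers measure 114 mm over their backs; the gripper's body (76 mm by 85 mm) begins 54 mm behind the grasp point. The pads swing forward as they close: fully open they stand 13 mm farther back than shut.
Start: joints at [-1.23, 0.353, 1.633, -0, 1.155, -0.002], TCP at [210.077, -588.639, 256.281] pointing down, gripper open.
Joint ranges: [-2.63, 2.63], [-0.92, 2.1], [0.06, 2.66], [-1.3, 4.44], [0, 2.69], [-3.02, 3.02]. Speed limits (rad/s): [2.22, 2.22, 2.79, 3.14, 3.14, 3.14].

INTERFACE

Orientations are given as [roll, pitch, yaw] about the fixed x, y, z axes, in that order (R = Rz(yaw) Ry(pitch) Rx(roll)).
In Python, from rig import r gives the robot as it stands.
- The arm moves only by the shell command python3 -m jog 'ROWS' [FORCE]. ROWS is JSON, a list of rows, each a list of 3 entries, a list of its own where there are three numbers: the turn, a rotation vector about the tool's x, y, z in rad, then the shift along the tool's x, y, z in m, then the opening, from -1 (shut) to 1 (fully open). In form: [[[rx, ry, rz], [x, y, z], gripper], ...]. A call has 1 to 12 rows; each row shifts and turns the commanded pose from where the row before left it, along the tool's axes as they then stand; what a row does not reach is not made up. A row lasts 1/10 s, in which the tool goes at most 50 mm and 8.59 degrees, less where a joint would pass 70% of its speed; a pose out of reach is approached as far as the arm can. A call with a gripper value outside its range is refused whole. The fingers move at their own pace and stop on an object; FORCE is the grip in N (left out, the last holds). Time passes only in rows, so rows that do not move let the fingers close. It gives the time, the measured TCP pose, the force, the opening and the grip force at its end, in the units of the state.
- r.sense(): the state, without advancing time (a new reading comes with each control period).
- r.grab_frame(name): name is "scene" or "side" or "wrist"; returns the picture (400x640x3 uint8, red, green, blue); there is no depth.
- r.camera_params(name): a dict with "fx", "fy", "cx", "cy" (pixels), "k1" (the pictures are not rectified: a ray, as slopes to the right and down, at radius r is drawn at 1 + k1 r^2 times it, then the intrinsics apply), "rvec" (rotation vector, rad) and "tvec" (3), from world to camera coordinates, as OpenCV has them; the wrist camera has in their place "hand_eye" (4x4, takes a point from camera to tool coordinates, whose origin is the TCP and whose axes are the flange's). Camera axes: x right, y down, z forward; pixel columns grow to the right and rows downward; lengths in mm; the calibration is good to about 2 mm. A picture is of the moment at which its call begins: read the wrist's pose just before it. camera_params takes no time and is no camera call.
- r.sign_off(): hands the job in; it is judged then, once.
The state is a dict: "clock": time; "qpos": joint angles; "qvel": joint speeds; "joint_efforts": joint torques, N m; "eef_pos": TCP position; "tcp_rot": TCP orientation; "contact_force": force on the tool from outside, world axes, zero at the start; "wrist_torque": the same for the moment, N m; "opening": opening from 0.0 (shut) to 1.0 (fully open); "grasp_force": force on a finger pad.
Only numpy, scipy, OpenCV 4.12 (cv2) and the standard library are available. Lean on these libraries where they do the work, as an engineer would, in place of code of your own. Each camera call takes 0.05 s, during which the arm holds its last target. There are 200 camera calls.

TASK

The glued-up walnut blank lies half under the riser shelf: draw it out and slide it along the bench into the screw press, lengthways through the press, until it lies centred and square under the platen, sticking out equally at both ends. The glue is wet, so keep it flat on the bench: never lift or tip it. Then wind the press down with its crank, keeping the crank on its square shaft end, until the platen bears firmly on the blank, let go, and leave the other things on the bench where they are.

Things in the scene. Friction and masses are not known exactly. Their poses are not given: they have to be found in the camera images.
- blank: Laminated walnut blank on an aluminium caul: one flat rigid bar 260 mm long (its y), 50 mm wide (its x), 24 mm thick, about 0.5 kg, free on the bench. Both ends are alike. Origin: centre of its underside. At the start 95 to 130 mm of it (its +y end) lies under the riser shelf, the rest sticks out towards the press.
- press: Two-column screw press bolted to the bench. Origin: on the bench, on the screw's vertical axis. The blank passes through along the press's y axis; its +y side faces the riser shelf. Two 25 mm columns at x = +-95 mm, feet 12 mm high (from 70 to 132 mm out in x, +-45 mm in y); bed flush with the bench. The blank belongs with its origin on this origin, its y along this y (either way round).
- bridge_top (a point): Top of the press's screw boss (58 mm diameter), on the screw's axis 147 mm above the bench: the highest fixed part of the press. The grey bridge beam around it measures 250 mm (press x) by 52 mm (press y), from 104 to 140 mm above the bench.
- platen: Steel platen of the press, 130 mm (x) by 90 mm (y) by 16 mm, with a 14 mm cross bar on top that runs on the columns. Origin: centre of its underside, which starts 35 to 37 mm above the bench. It goes down 4 mm for each full clockwise turn (seen from above) of the crank and stays where it is left; the screw rises or sinks with it. It meets the blank after about 3 turns.
- screw (a joint): Angle of the screw in rad, growing as the crank turns clockwise seen from above (platen down); starts between -1.2 and 1.2. At 0 the crank arm points along the press's -y, away from the riser. Friction of 0.2 N m and stiff grease (0.04 N m s/rad) hold it: turning takes 4 to 7 N at the handle, rising steeply once the platen bears; 9 N at a standstill presses with some 400 N, plenty.
- handle_mid (a point): Grip point of the crank: in the upright wooden handle, 21 mm diameter, 50 mm tall (27 mm below this point to 23 mm above), which spins freely on its pin 55 mm from the screw's axis. Starts 251 mm above the bench. The steel crank arm (10 mm thick) ends just below the handle; the hub, 30 mm square, is level with the arm's top.
- crank (a joint): How far the crank has been lifted on the square shaft end, m: 0 fully down on its shoulder. The crank is only slipped on: it weighs 0.35 kg, can be pulled up and sinks by its own weight; it leaves the square at 22 mm. To stay down it has to follow the screw down, 4 mm a turn.
- riser: Bench riser shelf, fixed: plywood board 380 mm (x) by 200 mm (y), underside 75 mm and top 93 mm above the bench, on four 16 mm posts at x = +-175 mm, y = +-88 mm; tins and boxes up to 100 mm tall stand on its +y half. Origin: on the bench under its middle; its -y edge faces the press.
- glue_bottle: White glue bottle standing upright, 56 mm diameter, 150 mm tall. Origin: centre of its base. Stands between the riser shelf and the press, on the near or the far side (it may swap places with wax_tin).
- wax_tin: Round steel tin with a lid, 72 mm diameter, 45 mm tall. Origin: centre of its base. Stands between the riser shelf and the press, on the near or the far side.
- sanding_block: Cork sanding block, 67 x 110 x 28 mm (its x, y, z). Origin: centre of its underside.
- screwdriver: Screwdriver lying flat, wooden handle, 200 mm long along its x, 26 mm thick. Origin: middle of its length, on the bench.
- mallet: Carpenter's wooden mallet lying down: head 70 x 120 x 56 mm centred 62 mm along its +x, handle 24 mm thick reaching to 150 mm along its -x. Origin on the bench.
- try_square: Try square lying flat: dark wood stock 25 x 110 x 18 mm about its origin, steel blade 30 mm wide reaching to 160 mm along its +x, centred at its y = +40 mm.
- g_clamp: Small grey G-clamp lying flat, frame 130 mm (y) by 75 mm (x), 24 mm thick, screw reaching to y = -110 mm. Origin: middle of its back bar.

How it is judged:
By the outcome, as a careful person would: the job done as asked, in the order asked, and still so for the second after the job is handed in, with the robot touching nothing.
It also fails if it takes over 72 s, if anything falls off the work surface, if the arm or the gripper's body presses on something with over 40 N, if the wrist force passes 120 N, or if a joint passes its speed limit or range.

## Working session

There is one attempt and no reset: what is moved stays moved. The work goes in short steps, Python scripts to look and compute and a shell command to move; the robot and the scene stay as the last step left them, time stands still between calls to the robot, and variables do not carry over. Pictures are saved under pics/ and viewed, at most 10 in all, crops included, and the job is handed in when it is done.

```bash
ls; mkdir -p pics; python3 - <<'E'
from rig import r
import cv2
s=r.sense();print({k:(v if not hasattr(v,'__len__') else [round(float(x),3) for x in v]) for k,v in s.items()})
for n in("scene","side","wrist"):
    cv2.imwrite(f'pics/{n}0.png',r.grab_frame(n)[:,:,::-1]);print(n,r.camera_params(n))
E
```

```text
pics
{'clock': 0.0, 'qpos': [-1.23, 0.354, 1.634, -0.0, 1.155, -0.002], 'qvel': [-0.002, -0.001, 0.001, -0.0, 0.001, -0.001], 'joint_efforts': [-0.002, -60.525, -34.206, -0.0, 0.009, 0.0], 'eef_pos': [209.921, -588.235, 255.573], 'tcp_rot': [-3.14, 0.0, 0.343], 'contact_force': [-0.486, -0.804, 0.617], 'wrist_torque': [-0.004, -0.0, 0.074], 'grasp_force': 0.0, 'opening': 0.9954665359449435}
scene {'fx': 387.0055916895052, 'fy': 387.0055916895052, 'cx': 329.89258434557274, 'cy': 201.47805471135575, 'k1': -0.05451171770670787, 'rvec': array([ 1.24061184,  2.34241953, -0.90019809]), 'tvec': array([ 351.91018309, -210.47482993, 1442.28069752])}
side {'fx': 472.9191486113092, 'fy': 472.9191486113092, 'cx': 319.4766878974357, 'cy': 196.4304723369803, 'k1': 0.000284334154018017, 'rvec': array([ 0.7349017 , -2.68565543,  0.97264577]), 'tvec': array([ 459.33075437,  345.63933381, 1375.35739015])}
wrist {'fx': 299.2660843533975, 'fy': 299.2660843533975, 'cx': 318.93385413765094, 'cy': 192.95221892489573, 'k1': 0.0036930297800548914, 'hand_eye': array([[ 4.98429178e-04, -9.65651826e-01, -2.59838994e-01,
         6.48587206e+01],
       [ 9.99999870e-01,  5.08548994e-04,  2.82784652e-05,
        -1.44164539e+00],
       [ 1.04833707e-04, -2.59838974e-01,  9.65651954e-01,
        -1.18290483e+02],
       [ 0.00000000e+00,  0.00000000e+00,  0.00000000e+00,
         1.00000000e+00]])}
```

View pics/scene0.png

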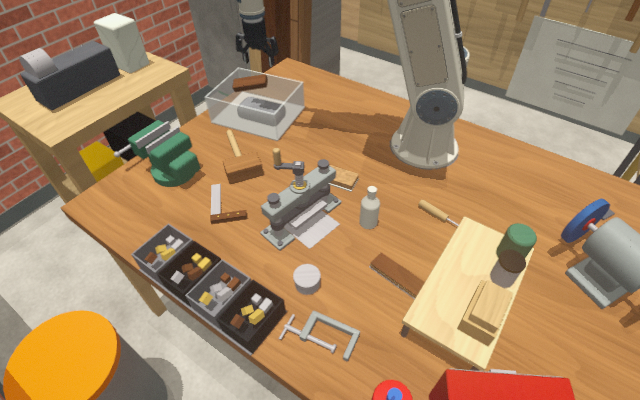

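View pics/side0.png

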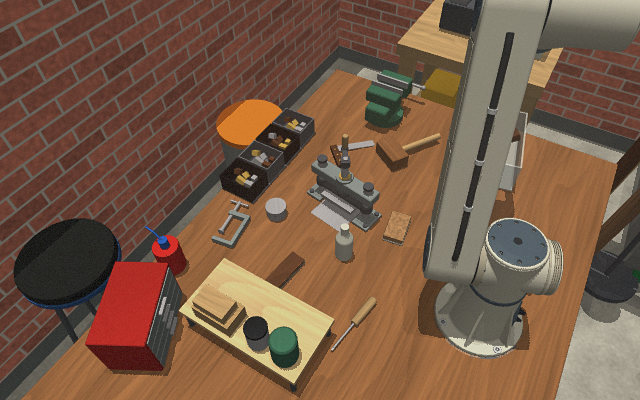

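Scene view: blank at (398,275), bottle (370,210), tin (307,279), press about (300,205), crank handle (277,157), riser (470,290). Side view: blank (285,271), bottle (344,243), tin (276,209), press (344,192), handle (345,142).

```bash
cat > h.py <<'E'
import numpy as np, cv2
from scipy.spatial.transform import Rotation as R
from scipy.optimize import least_squares
from rig import r
def campose(n,s=None):
    p=r.camera_params(n)
    if n=="wrist":
        s=s or r.sense(); H=np.array(p["hand_eye"])
        Rt=R.from_euler('xyz',s["tcp_rot"]).as_matrix()
        return p,Rt@H[:3,:3],Rt@H[:3,3]+np.array(s["eef_pos"])
    Rc=R.from_rotvec(p["rvec"]).as_matrix()
    return p,Rc.T,-Rc.T@p["tvec"]
def ray(c,uv):
    p,Rw,o=c; d=np.array([(uv[0]-p["cx"])/p["fx"],(uv[1]-p["cy"])/p["fy"]]); u=d.copy()
    for _ in range(20): u=d/(1+p["k1"]*(u@u))
    return o,Rw@np.array([u[0],u[1],1])
def onz(c,uv,z):
    o,d=ray(c,uv); return o+d*(z-o[2])/d[2]
def proj(c,P):
    p,Rw,o=c; q=Rw.T@(np.array(P,float)-o); u=q[:2]/q[2]; u=u*(1+p["k1"]*(u@u))
    return u*p["fx"]+[p["cx"],p["cy"]]
def tri(obs):  # [(cam,uv),...]
    A=np.zeros((3,3));b=np.zeros(3)
    for c,uv in obs:
        o,d=ray(c,uv); d=d/np.linalg.norm(d); M=np.eye(3)-np.outer(d,d); A+=M;b+=M@o
    P=np.linalg.solve(A,b); return P,[np.round(proj(c,P)-uv,1) for c,uv in obs]
def snap(n,name):
    s=r.sense(); c=campose(n,s); im=r.grab_frame(n)[:,:,::-1].copy(); cv2.imwrite(f'pics/{name}.png',im); return c,im
E
python3 - <<'E'
from h import *
S=campose("scene");D=campose("side")
np.set_printoptions(suppress=True,precision=1)
print(S[2],D[2])
for k,a,b in [("blank",(398,275),(285,271)),("bottlecap",(372,190),(344,228)),("tin",(307,274),(276,205)),("handle",(277,157),(345,142)),("hub",(299,167),(342,155)),("riserA",(404,328),(332,317)),("riserB",(466,220),(225,262))]:
    print(k,*tri([(S,a),(D,b)]),onz(S,a,24),onz(D,b,24))
a=cv2.imread('pics/scene0.png')[120:340,190:450];b=cv2.imread('pics/side0.png')[120:340,190:450]
cv2.imwrite('pics/sc.png',cv2.resize(a,None,fx=3,fy=2.7,interpolation=2)[:594,:780]);
cv2.imwrite('pics/sd.png',cv2.resize(b,None,fx=3,fy=2.7,interpolation=2)[:594,:780])
E
```

```text
[1130.3  335.7  926.3] [  64.8  759.8 1280.9]
blank [560.3 173.9  14.4] [array([-1.6, -2. ]), array([-1.5,  1.6])] [569.5 182.   24. ] [555.6 171.2  24. ]
bottlecap [439.1  14.7 143.5] [array([0.1, 0.1]), array([ 0.1, -0.1])] [333.2 -34.9  24. ] [478.5 -62.9  24. ]
tin [714.5 -15.1  46.1] [array([-0.3, -0.4]), array([-0.2,  0.3])] [704.5 -22.6  24. ] [726.2 -30.5  24. ]
handle [ 565.3 -213.1  245.6] [array([-0.1, -0.1]), array([-0. ,  0.1])] [ 381.7 -391.2   24. ] [ 672.5 -421.9   24. ]
hub [ 549.3 -158.2  234.1] [array([-1.7, -2.4]), array([-1.2,  2.2])] [ 379.3 -296.    24. ] [ 648.3 -354.7   24. ]
riserA [ 471.2  158.9 -342.8] [array([-13.1, -21.6]), array([-18.8,  14.7])] [694.9 264.1  24. ] [355.9 229.6  24. ]
riserB [575.4 322.9 318.4] [array([13.4, 13.1]), array([ 10.6, -11.1])] [281.2 265.1  24. ] [734.8 239.1  24. ]
```

View pics/sc.png

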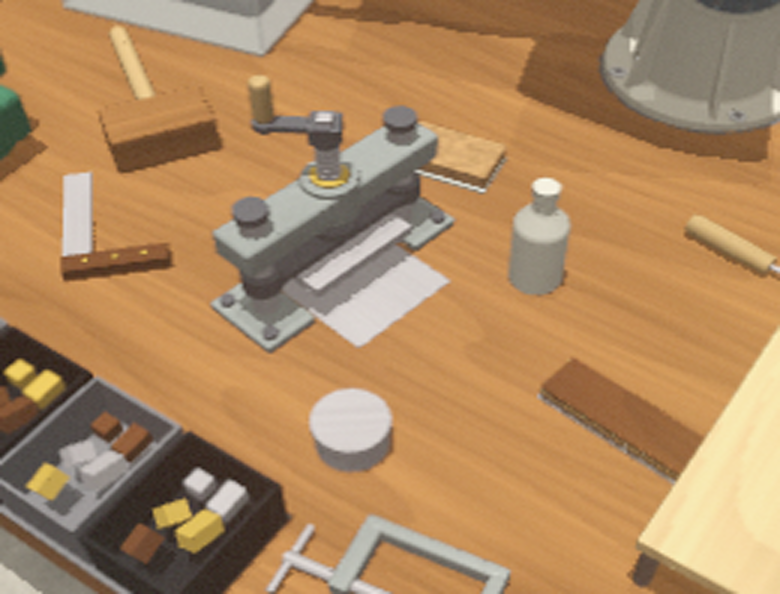

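View pics/sd.png

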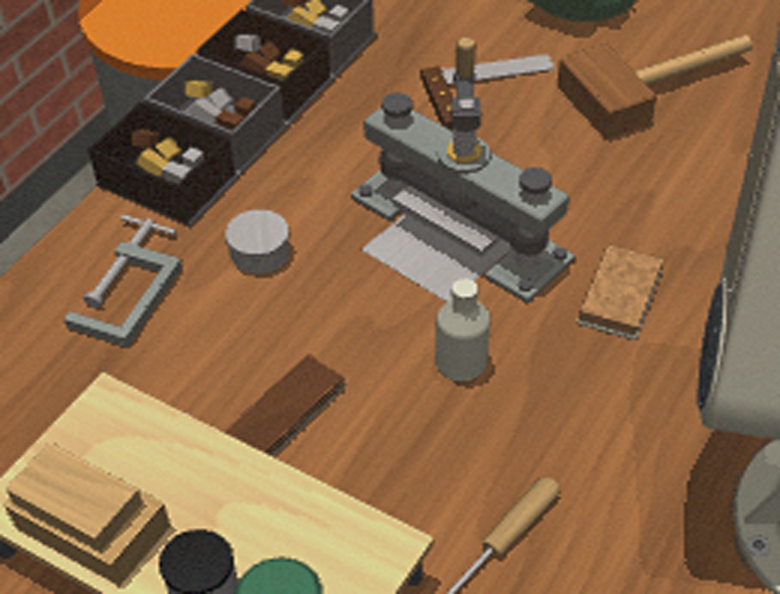

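Crops (×3, ×2.7 from (190,120)): blank's end edge runs scene (575,360)–(541,392) and side (344,382)–(312,356); column nuts are at scene (400,115),(250,208) and side (536,175),(398,103); handle top at scene (260,80), side (466,43).

```bash
python3 - <<'E'
from h import *
np.set_printoptions(suppress=True,precision=1)
S=campose("scene");D=campose("side")
f=lambda p:(190+p[0]/3,120+p[1]/2.7)
for k,a,b in [("bl lowx",(575,360),(344,382)),("bl highx",(541,393),(312,356)),("nut lowx",(400,115),(536,176)),("nut hi",(250,208),(398,102)),("handle top",(260,80),(466,43)),("hub top",(325,118),(466,98)),("bottle",(546,187),(464,289)),("tin",(351,418),(258,236)),("riser hi",(641,545),(104,375)),("sand a",(437,125),(662,259)),("sand b",(505,154),(614,247))]:
    print(k,*tri([(S,f(a)),(D,f(b))]))
print("riser lo side",onz(D,f((432,543)),93), "driver",onz(D,f((548,485)),13))
print("blank top exit at riser", onz(S,f((695,435)),24),onz(D,f((230,430)),24))
E
```

```text
bl lowx [525.4 107.7  14.1] [array([-0.2, -0.3]), array([-0.2,  0.2])]
bl highx [575.3  97.   11.1] [array([-1.1, -1.4]), array([-1. ,  1.1])]
nut lowx [ 444.1 -149.4  169.1] [array([-0.4, -0.5]), array([-0.3,  0.5])]
nut hi [ 630.5 -182.8  167. ] [array([-0.3, -0.4]), array([-0.2,  0.3])]
handle top [ 564.7 -212.   271.8] [array([-0.2, -0.3]), array([-0.1,  0.3])]
hub top [ 539.6 -165.6  231.1] [array([-0.9, -1.3]), array([-0.7,  1.2])]
bottle [438.3  13.4 146. ] [array([-0.1, -0.1]), array([-0.1,  0.1])]
tin [713.3 -14.7  37.3] [array([0.2, 0.3]), array([ 0.2, -0.3])]
riser hi [710.4 259.   85. ] [array([-0.7, -0.9]), array([-0.7,  0.6])]
sand a [ 308.6 -199.1   34.4] [array([-1.6, -2.3]), array([-1.5,  2.5])]
sand b [ 348.9 -105.9   99.1] [array([-6.4, -9.8]), array([-6.9,  9.7])]
riser lo side [329.4 266.3  93. ] driver [282.5 116.1  13. ]
blank top exit at riser [550.9 243.4  24. ] [587.6 223.5  24. ]
```

```bash
python3 -m jog '[[[0,0,0],[0.0323,-0.0331,-0.0053],1],[[0,0,0],[0.0323,-0.0331,-0.0053],1],[[0,0,0],[0.0323,-0.0331,-0.0053],1],[[0,0,0],[0.0323,-0.0331,-0.0053],1],[[0,0,0],[0.0323,-0.0331,-0.0053],1],[[0,0,0],[0.0323,-0.0331,-0.0053],1],[[0,0,0],[0.0323,-0.0331,-0.0053],1],[[0,0,0],[0.0323,-0.0331,-0.0053],1],[[0,0,0],[0.0323,-0.0331,-0.0053],1],[[0,0,0],[0.0323,-0.0331,-0.0053],1],[[0,0,0],[0.0323,-0.0331,-0.0053],1],[[0,0,0],[0.0323,-0.0331,-0.0053],1]]' && python3 -m jog '[[[0,0,0],[0.0323,-0.0331,-0.0053],1],[[0,0,0],[0.0323,-0.0331,-0.0053],1],[[0,0,-0.147],[0,0,0],1],[[0,0,-0.147],[0,0,0],1],[[0,0,-0.147],[0,0,0],1],[[0,0,-0.147],[0,0,0],1],[[0,0,-0.147],[0,0,0],1],[[0,0,-0.147],[0,0,0],1],[[0,0,-0.147],[0,0,0],1],[[0,0,0],[0,0,0],1],[[0,0,0],[0,0,0],1]]'
python3 - <<'E'
from h import *
c,im=snap("wrist","w1")
import pickle;pickle.dump(c,open('w1.pkl','wb'))
E
```

```text
clock: 1.35
eef_pos: [441.9, -82.4, 320.2]
tcp_rot: [3.141, -0.0, 0.343]
contact_force: [0.2, 0.1, 0.1]
opening: 1.0
grasp_force: 0.0
clock: 2.45
eef_pos: [480.1, -0.2, 330.4]
tcp_rot: [-3.141, 0.0, 1.367]
contact_force: [0.3, -0.0, -0.3]
opening: 1.0
grasp_force: 0.0
```

View pics/w1.png

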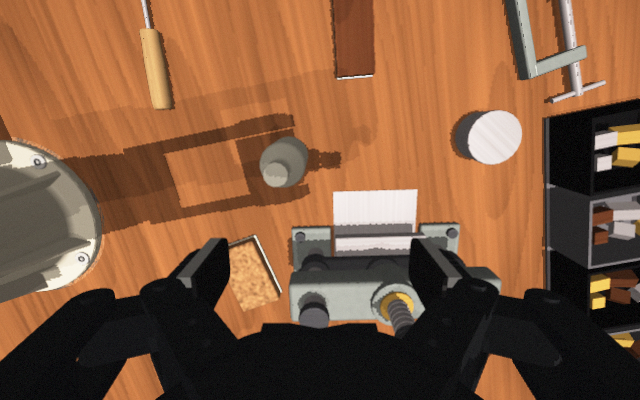

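Wrist view: blank end at (335–374, 77), bottle cap (275,172), tin (495,137), press front feet at (292,227) and (460,223), screw at (395,305). I'll move towards the press for a second view.

```bash
python3 -m jog '[[[0,0,0],[-0.0165,0.0315,0],1],[[0,0,0],[-0.0165,0.0315,0],1],[[0,0,0],[-0.0165,0.0315,0],1],[[0,0,0],[-0.0165,0.0315,0],1],[[0,0,0],[0,0,0],1],[[0,0,0],[0,0,0],1]]'
python3 - <<'E'
from h import *
c,im=snap("wrist","w2")
import pickle;pickle.dump(c,open('w2.pkl','wb'))
E
```

```text
clock: 3.1
eef_pos: [590.5, -90.1, 329.8]
tcp_rot: [-3.14, -0.0, 1.369]
contact_force: [0.6, 0.9, -1.2]
opening: 1.003
grasp_force: 0.0
```

View pics/w2.png

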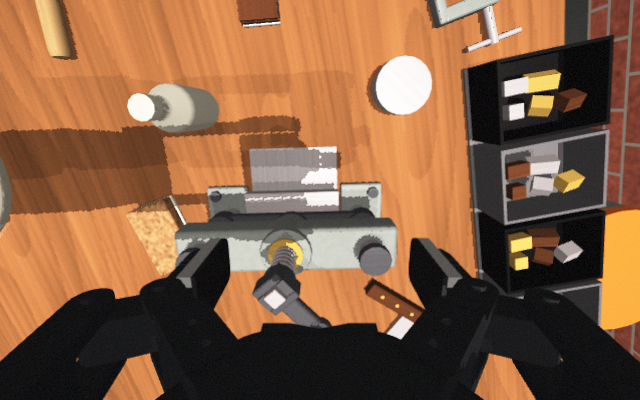

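Wrist view 2: feet corners at about (208,187) and (381,184), blank end at (242–280,24), brass boss ring at (287,253), hub at (276,296), with the gripper hiding the rest.

```bash
python3 - <<'E'
from h import *
import pickle
np.set_printoptions(suppress=True,precision=1)
C=[pickle.load(open(f'w{i}.pkl','rb')) for i in(1,2)]
I=[cv2.imread(f'pics/w{i}.png') for i in(1,2)]
G=[cv2.cvtColor(i,cv2.COLOR_BGR2GRAY) for i in I]
def sub(g,p):
    q=np.array([[p]],np.float32); cv2.cornerSubPix(g,q,(4,4),(-1,-1),(3,50,.01)); return q[0,0].astype(float)
for n,a,b in [("footL",(292,227),(208,187)),("footR",(460,223),(381,184)),("bedL",(333,191),(250,149)),("bedR",(416,189),(337,147)),("blankL",(335,78),(242,24)),("blankR",(374,74),(280,22))]:
    pa,pb=sub(G[0],a),sub(G[1],b)
    print(n,pa,pb,*tri([(C[0],pa),(C[1],pb)]))
# blank side edges in w1
h=cv2.cvtColor(I[0],cv2.COLOR_BGR2HSV)
print(h[40,325:385:3].tolist())
hs=h[...,2]
sub1=np.zeros(hs.shape,np.uint8); sub1[0:85,310:400]=(h[0:85,310:400,2]<125)
n,l,st,_=cv2.connectedComponentsWithStats(sub1); k=l==1+np.argmax(st[1:,4]); print(st[1:])
rows=range(8,68); L=[np.where(k[y])[0].min()-.5 for y in rows]; Rr=[np.where(k[y])[0].max()+.5 for y in rows]
for nm,e in(("L",L),("R",Rr)):
    a=np.polyfit(rows,e,1); P=[onz(C[0],(np.polyval(a,y),y),24) for y in(8,68)]
    d=P[0]-P[1]; print(nm,*P,"yaw",np.arctan2(-d[0],d[1]))
# brass ring
for i in(0,1):
    hh=cv2.cvtColor(I[i],cv2.COLOR_BGR2HSV); m=cv2.inRange(hh,(20,150,120),(32,255,255)); m[:230]=0;m[:,450:]=0;m[:,:250]=0
    ys,xs=np.where(m); print("brass",xs.min(),xs.max(),ys.min(),ys.max(),len(xs),onz(C[i],(xs.mean(),ys.mean()),147))
E
```

```text
footL [292. 227.] [208. 187.] [414.9 -97.9   5.8] [array([-0.1,  0.2]), array([ 0.1, -0.2])]
footR [460. 223.] [380.  183.2] [ 671.4 -141.2   14.2] [array([-0.4,  0.7]), array([ 0.4, -0.8])]
bedL [332.8 191.5] [248.6 149.2] [489.  -55.1   0.9] [array([-0.1,  0.2]), array([ 0.1, -0.2])]
bedR [417.1 188.7] [336.2 146. ] [617.6 -76.8   0.5] [array([-0.,  0.]), array([ 0., -0.])]
blankL [336.1  77.6] [242.2  24.5] [524.8 106.    6.5] [array([ 0., -0.]), array([-0.,  0.])]
blankR [372.5  74.6] [279.   21.4] [574.   99.2   9.6] [array([-0.1,  0.2]), array([ 0.1, -0.3])]
[[12, 167, 192], [12, 164, 190], [12, 164, 204], [11, 131, 97], [11, 172, 135], [10, 168, 132], [10, 168, 140], [10, 168, 132], [10, 164, 135], [10, 173, 133], [10, 174, 129], [10, 167, 131], [10, 177, 128], [9, 162, 131], [10, 167, 128], [10, 171, 125], [10, 167, 134], [13, 165, 206], [12, 163, 199], [12, 165, 192]]
[[330   0  45  78 810]
 [360   0   4   6  14]
 [364   0   1   1   1]
 [370   1   2   6   8]
 [360   7   4   6   9]
 [365  13   1   1   1]
 [371  13   1   1   1]
 [370  16   2   2   2]
 [363  19   1   1   1]
 [371  19   2   2   2]
 [361  20   1   2   2]
 [363  21   1   2   2]
 [366  23   1   1   1]
 [362  24   1   1   1]
 [362  26   1   1   1]
 [366  27   1   1   1]
 [363  31   1   1   1]
 [366  39   1   1   1]
 [364  41   1   1   1]
 [366  41   1   1   1]
 [363  45   1   1   1]
 [366  46   1   1   1]
 [366  48   1   1   1]
 [367  51   1   3   3]
 [364  56   1   2   2]
 [359  59   1   1   1]
 [367  58   1   1   1]
 [368  61   1   1   1]
 [367  63   1   2   2]
 [360  66   1   1   1]
 [365  67   1   1   1]
 [368  67   1   1   1]
 [364  70   1   1   1]]
L [531.7 186.5  24. ] [523.3 116.5  24. ] yaw -0.1186910787862612
R [558.4 181.   24. ] [584.1 104.   24. ] yaw 0.32242400783415937
brass 386 412 293 310 107 [ 547.9 -159.1  147. ]
brass 269 413 240 314 56 [ 560.8 -176.5  147. ]
```

```bash
cat > bl.py <<'E'
from h import *
def edges(c,im,box,rows,z=24,thr=165):
    "fit the blank's two long edges over image rows inside box x0,x1; returns yaw and centre-line points"
    v=cv2.GaussianBlur(cv2.cvtColor(im,cv2.COLOR_BGR2HSV)[...,2],(3,3),0); x0,x1=box
    L=[];Q=[]
    for y in rows:
        w=np.where(v[y,x0:x1]<thr)[0]+x0; L.append(w.min()-.5);Q.append(w.max()+.5)
    out=[]
    for e in(L,Q):
        e=np.array(e);yy=np.array(rows);a=np.polyfit(yy,e,1)
        for _ in range(4):
            k=abs(np.polyval(a,yy)-e)<1.5; a=np.polyfit(yy[k],e[k],1)
        P=[onz(c,(np.polyval(a,y),y),z) for y in(rows[0],rows[-1])]
        d=P[0]-P[1]; d=d*np.sign(d[1]); out.append((P[0],P[1],np.arctan2(-d[0],d[1]),k.sum()))
    return out
E
python3 - <<'E'
from bl import *
import pickle
np.set_printoptions(suppress=True,precision=1)
c=pickle.load(open('w1.pkl','rb'));im=cv2.imread('pics/w1.png')
for o in edges(c,im,(322,386),range(5,70)):print(o)
c2=pickle.load(open('w2.pkl','rb'))
print(onz(c,(354,74),24),onz(c,(354.5,77.5),0))
E
```

```text
(array([531.1, 190. ,  24. ]), array([521.9, 115.6,  24. ]), np.float64(-0.12355793211915711), np.int64(65))
(array([584.5, 179. ,  24. ]), array([575.2, 104.6,  24. ]), np.float64(-0.12462334871700938), np.int64(65))
[547.5 104.   24. ] [550.6 101.5   0. ]
```

```bash
python3 -m jog '[[[0,0,0],[0.031,-0.0116,0.04],1],[[0,0,0],[0.031,-0.0116,0.04],1],[[0,0,0],[0.031,-0.0116,0.04],1],[[0,0,0],[0.031,-0.0116,0.04],1],[[0,0,0],[0.031,-0.0116,0.04],1],[[0,0,0],[0.031,-0.0116,0.04],1],[[0,0,0],[0.031,-0.0116,0.04],1],[[0,0,-0.077],[0,0,0],1],[[0,0,0],[0,0,0],1]]'
python3 - <<'E'
from bl import *
np.set_printoptions(suppress=True,precision=1)
c,im=snap("wrist","w3")
for p in [(525,106,24),(575,99,24),(550,103,24)]:print(proj(c,p))
E
```

```text
clock: 4.05
eef_pos: [553.4, 131.8, 60.1]
tcp_rot: [-3.139, 0.001, 1.452]
contact_force: [-0.0, -0.3, -0.1]
opening: 0.997
grasp_force: 0.0
[278.  282.7]
[364.8 284.4]
[321.3 282.8]
```

View pics/w3.png

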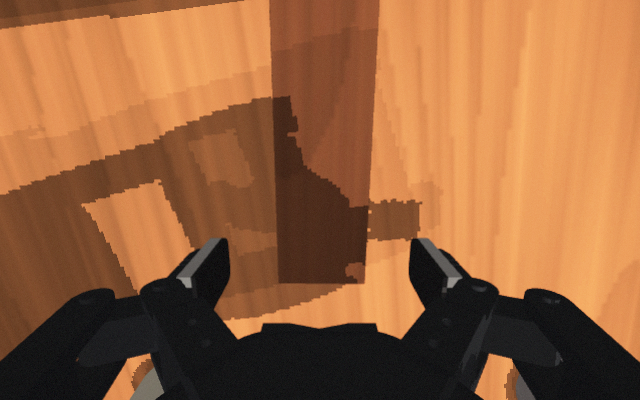

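Blank's end lies centred between the fingers at (280–365, 283), just as predicted. Descend and grip.

```bash
python3 -m jog '[[[0,0,0],[0,0,0.0165],1],[[0,0,0],[0,0,0.0165],1],[[0,0,0],[0,0,0],1],[[0,0,0],[0,0,0],1]]'  && python3 -m jog '[[[0,0,0],[0,0,0],-1],[[0,0,0],[0,0,0],-1],[[0,0,0],[0,0,0],-1],[[0,0,0],[0,0,0],-1],[[0,0,0],[0,0,0],-1],[[0,0,0],[0,0,0],-1],[[0,0,0],[0,0,0],-1],[[0,0,0],[0,0,0],-1]]' 40
```

```text
clock: 4.5
eef_pos: [555.8, 130.2, 28.9]
tcp_rot: [3.141, -0.0, 1.447]
contact_force: [0.5, -0.6, -0.2]
opening: 0.998
grasp_force: 0.0
clock: 5.3
eef_pos: [555.7, 130.5, 28.8]
tcp_rot: [3.141, -0.0, 1.449]
contact_force: [-1.2, -1.5, 7.9]
opening: 0.577
grasp_force: 41.3
```

```bash
python3 -m jog '[[[0,0,0],[-0.008,0.0009,0],-1],[[0,0,0],[-0.019,0.0022,0],-1],[[0,0,0],[-0.024,0.0027,0],-1],[[0,0,0],[-0.024,0.0027,0],-1],[[0,0,0],[-0.024,0.0027,0],-1],[[0,0,0],[-0.024,0.0027,0],-1],[[0,0,0],[-0.024,0.0027,0],-1],[[0,0,0],[-0.024,0.0028,0],-1],[[0,0,0],[-0.014,0.0016,0],-1],[[0,0,0],[-0.006,0.0008,0],-1],[[0,0,0.023],[0,0,0],-1],[[0,0,0.023],[0,0,0],-1]]' && python3 -m jog '[[[0,0,0],[0,0,0],-1],[[0,0,0],[0,0,0],-1]]'
```

```text
clock: 6.5
eef_pos: [553.9, -62.3, 28.8]
tcp_rot: [3.141, 0.0, 1.402]
contact_force: [-2.2, -0.6, 10.0]
opening: 0.575
grasp_force: 42.3
clock: 6.7
eef_pos: [553.9, -62.3, 28.8]
tcp_rot: [3.141, 0.0, 1.402]
contact_force: [-2.9, -2.7, 9.1]
opening: 0.574
grasp_force: 42.2
```

```bash
python3 -m jog '[[[0,0,0],[0,0,0],1],[[0,0,0],[0,0,0],1],[[0,0,0],[0,0,0],1],[[0,0,0],[0,0,0],1],[[0,0,0],[0,0,0],1],[[0,0,0],[0,0,-0.02],1],[[0,0,0],[0,0,-0.04],1],[[0,0,0],[0.01,0,-0.04],1],[[0,0,0],[0.04,0,-0.02],1],[[0,0,0],[0.048,0,0],1],[[0,0,0],[0.048,0,0],1],[[0,0,0],[0.045,0,0],1]]' && python3 -m jog '[[[0,0,0],[0.011,0,0],1],[[0,0,0],[0,0,0],1],[[0,0,0],[0,0,0],1]]'
python3 - <<'E'
from bl import *
np.set_printoptions(suppress=True,precision=1)
c,im=snap("wrist","w4")
for p in [(565,168,24),(615,160,24)]:print(proj(c,p))
E
```

```text
clock: 7.9
eef_pos: [585.8, 128.5, 148.3]
tcp_rot: [3.141, -0.0, 1.403]
contact_force: [1.4, -1.7, -0.1]
opening: 1.0
grasp_force: 0.0
clock: 8.2
eef_pos: [587.0, 136.6, 147.5]
tcp_rot: [-3.141, 0.001, 1.403]
contact_force: [0.1, -1.1, -0.2]
opening: 1.003
grasp_force: 0.0
[287.7 162.2]
[349.9 161.7]
```

View pics/w4.png

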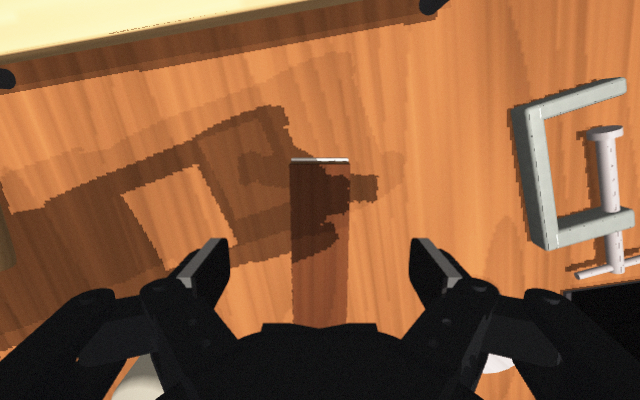

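Blank's +y end appears at (290.5,163)–(349.5,162); long edges run down to about (293,320) and (347,320).

```bash
python3 - <<'E'
from bl import *
np.set_printoptions(suppress=True,precision=1)
c=campose("wrist");im=cv2.imread('pics/w4.png')
g=cv2.GaussianBlur(cv2.cvtColor(im,cv2.COLOR_BGR2GRAY),(3,3),0).astype(float)
def side(x0,x1,sg,rows):
    e=[]
    for y in rows:
        d=sg*np.gradient(g[y])[x0:x1]; e.append(x0+d.argmax())
    e=np.array(e,float);yy=np.array(rows);a=np.polyfit(yy,e,1)
    for _ in range(6):
        k=abs(np.polyval(a,yy)-e)<1.5;a=np.polyfit(yy[k],e[k],1)
    P=[onz(c,(np.polyval(a,y),y),24) for y in (165,315)];d=P[0]-P[1]
    print(a,k.sum(),*P,np.arctan2(-d[0],d[1])); return P
L=side(284,300,-1,range(240,318)); Q=side(340,356,1,list(range(165,172))+list(range(210,318)))
print(onz(c,(320,162.5),24),onz(c,(320,158),0))
print(r.sense()["eef_pos"])
E
```

```text
[  0. 286.] 78 [565.8 165.1  24. ] [541.1  24.8  24. ] -0.17451015894770205
[ -0.  354.6] 115 [615.  156.8  24. ] [591.4  16.3  24. ] -0.1667885351033531
[591.  162.9  24. ] [591. 163.   0.]
[587.  136.1 147.5]
```

```bash
python3 -m jog '[[[0,0,0],[0,0,0.04],1],[[0,0,0],[0,0,0.045],1],[[0,0,0],[0,0,0.024],1],[[0,0,0],[0,0,0.01],1],[[0,0,0],[0,0,0],1],[[0,0,0],[0,0,0],1]]' && python3 -m jog '[[[0,0,0],[0,0,0],-1],[[0,0,0],[0,0,0],-1],[[0,0,0],[0,0,0],-1],[[0,0,0],[0,0,0],-1],[[0,0,0],[0,0,0],-1],[[0,0,0],[0,0,0],-1],[[0,0,0],[0,0,0],-1],[[0,0,0],[0,0,0],-1]]' 40
```

```text
clock: 8.85
eef_pos: [588.3, 136.9, 29.9]
tcp_rot: [3.14, -0.001, 1.402]
contact_force: [0.9, 0.6, 0.5]
opening: 1.006
grasp_force: 0.0
clock: 9.65
eef_pos: [588.2, 137.6, 30.1]
tcp_rot: [3.14, -0.001, 1.403]
contact_force: [-1.0, -0.8, 6.2]
opening: 0.58
grasp_force: 41.4
```

```bash
python3 -m jog '[[[0,0,0],[-0.008,0,0],-1],[[0,0,0],[-0.018,0.0005,0],-1],[[0,0,0],[-0.022,0.0005,0],-1],[[0,0,0],[-0.022,0,0],-1],[[0,0,0],[-0.022,0,0],-1],[[0,0,0],[-0.022,0,0],-1],[[0,0,0],[-0.022,0,0],-1],[[0,0,0],[-0.022,0,0],-1],[[0,0,0],[-0.022,0,0],-1],[[0,0,0],[-0.015,0,0],-1],[[0,0,0],[-0.0075,0,0],-1],[[0,0,0],[0,0,0],-1]]' && python3 -m jog '[[[0,0,0],[0,0,0],1],[[0,0,0],[0,0,0],1],[[0,0,0],[0,0,0],1],[[0,0,0],[0,0,0],1],[[0,0,0],[0,0,0],1],[[0,0,0],[0,0,-0.02],1],[[0,0,0],[0,0,-0.045],1],[[0,0,0],[0.01,0,-0.045],1],[[0,0,0],[0.02,0,-0.045],1],[[0,0,0],[0.02,0,-0.045],1],[[0,0,0],[0,0,-0.045],1],[[0,0,0],[0,0,-0.045],1]]' && python3 -m jog '[[[0,0,0],[0,0,0],1],[[0,0,0],[0,0,0],1],[[0,0,0],[0,0,0],1]]'
python3 - <<'E'
from h import *
c,im=snap("wrist","w5")
import pickle;pickle.dump(c,open('w5.pkl','wb'))
for P in [(.0,130),(-25,130),(25,130),(-65,100),(65,100),(-132,45),(132,45),(0,0)]:
    a=-.17;p=np.array([536.5,-165])+P[0]*np.array([np.cos(a),np.sin(a)])+P[1]*np.array([-np.sin(a),np.cos(a)])
    print(P,proj(c,[*p,0]).round(1))
E
```

```text
clock: 10.85
eef_pos: [555.5, -63.7, 30.1]
tcp_rot: [3.139, 0.0, 1.402]
contact_force: [-1.0, -4.9, 8.5]
opening: 0.572
grasp_force: 42.6
clock: 12.05
eef_pos: [562.6, -12.3, 320.8]
tcp_rot: [3.142, -0.0, 1.404]
contact_force: [-0.1, 0.2, -0.7]
opening: 1.002
grasp_force: 0.0
clock: 12.35
eef_pos: [562.1, -13.1, 317.4]
tcp_rot: [-3.139, 0.0, 1.403]
contact_force: [0.2, -0.2, -0.2]
opening: 0.998
grasp_force: 0.0
(0.0, 130) [320.6 175.6]
(-25, 130) [303.7 175.5]
(25, 130) [337.4 175.6]
(-65, 100) [277.5 194.9]
(65, 100) [363.6 195.2]
(-132, 45) [235.7 228.8]
(132, 45) [405.2 229.4]
(0, 0) [320.3 255.4]
```

View pics/w5.png

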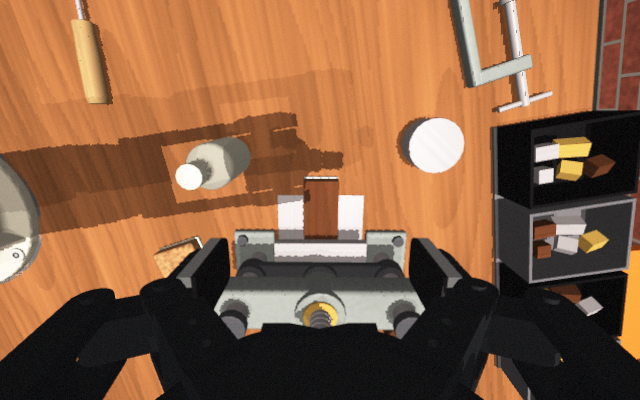

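View 5 shows the blank (304–338, from row 179) between the bed edges at 278 and 364, looking nearly centred and square. Measuring it precisely.

```bash
python3 - <<'E'
from h import *
import pickle
np.set_printoptions(suppress=True,precision=3)
c=pickle.load(open('w5.pkl','rb'));im=cv2.imread('pics/w5.png');g=cv2.cvtColor(im,cv2.COLOR_BGR2GRAY).astype(float)
def pk(p,i0,i1,sg): # subpixel edge: centroid of signed gradient
    d=np.clip(sg*np.diff(p)[i0:i1],0,None); d[d<.3*d.max()]=0; return (d*(np.arange(i0,i1)+.5)).sum()/d.sum()
def vline(x0,x1,sg,rows,z,nm):
    e=np.array([pk(g[y],x0,x1,sg) for y in rows]);yy=np.array(rows);a=np.polyfit(yy,e,1)
    for _ in range(5):
        k=abs(np.polyval(a,yy)-e)<.8;a=np.polyfit(yy[k],e[k],1)
    P=[onz(c,(np.polyval(a,y),y),z) for y in(rows[0],rows[-1])];d=P[0]-P[1];print(nm,P[0],P[1],"yaw",np.arctan2(-d[0],d[1]),k.sum());return P
def hline(y0,y1,sg,cols,z,nm):
    e=np.array([pk(g[:,x],y0,y1,sg) for x in cols]);xx=np.array(cols);a=np.polyfit(xx,e,1)
    for _ in range(5):
        k=abs(np.polyval(a,xx)-e)<.8;a=np.polyfit(xx[k],e[k],1)
    P=[onz(c,(x,np.polyval(a,x)),z) for x in(cols[0],cols[-1])];d=P[1]-P[0];print(nm,P[0],P[1],"yaw",np.arctan2(d[1],d[0]),k.sum(),np.polyval(a,[cols[0],cols[-1]]));return P
A=vline(298,310,-1,range(198,236),24,"blank L");B=vline(332,345,1,range(198,236),24,"blank R")
E=vline(270,284,1,range(199,226),0,"bed L");F=vline(358,372,-1,range(199,226),0,"bed R")
H1=hline(188,202,1,range(281,301),0,"bed front L");H2=hline(188,202,1,range(342,361),0,"bed front R")
K=hline(176,186,-1,range(306,336),24,"blank end top")
print(g[172:186,320])
f=lambda a,b:pk(g[:,0],0,1,1)
hline(226,238,1,range(238,272),12,"footL");hline(226,238,1,range(370,402),12,"footR")
vline(228,242,1,range(238,250),12,"footL side");vline(398,412,-1,range(238,250),12,"footR side")
S=[pickle.load(open('w5.pkl','rb'))]
E
```

```text
blank L [528.926 -60.016  24.   ] [ 518.384 -116.035   24.   ] yaw -0.18600297474591054 36
blank R [577.959 -68.272  24.   ] [ 568.778 -124.504   24.   ] yaw -0.16184659381098895 35
bed L [487.671 -61.666   0.   ] [ 479.887 -102.984    0.   ] yaw -0.18620899635570995 24
bed R [616.508 -83.359   0.   ] [ 609.339 -124.75     0.   ] yaw -0.17150534037403178 27
bed front L [494.728 -55.667   0.   ] [521.581 -68.18    0.   ] yaw -0.4360561499311335 11 [194.492 199.502]
bed front R [585.565 -70.815   0.   ] [612.223 -76.218   0.   ] yaw -0.19997654256403513 19 [194.398 194.973]
blank end top [538.318 -32.665  24.   ] [578.529 -39.443  24.   ] yaw -0.16697602922178717 30 [178.5 178.5]
[166. 166. 163. 145. 142. 213. 177.  49.  51.  75.  97.  95.  96.  96.]
footL [420.645 -99.737  12.   ] [ 470.359 -106.897   12.   ] yaw -0.14304410190764583 32 [231.962 231.232]
footR [ 618.383 -133.27    12.   ] [ 664.647 -142.222   12.   ] yaw -0.19114456653612888 30 [232.136 232.854]
footL side [ 413.836 -108.634   12.   ] [ 399.769 -124.856   12.   ] yaw -0.7143366824173625 12
footR side [ 678.072 -153.027   12.   ] [ 673.856 -170.881   12.   ] yaw -0.23186796545657828 11
```

Blank and press agree to about 1 mm and 0.01 rad: centred and square. Now the crank handle, at about (564.5,-212).

```bash
python3 -m jog '[[[0,0,0],[-0.0392,0.0071,-0.001],1],[[0,0,0],[-0.0392,0.0071,-0.001],1],[[0,0,0],[-0.0392,0.0071,-0.001],1],[[0,0,0],[-0.0392,0.0071,0],1],[[0,0,0],[-0.0392,0.0071,0],1],[[0,0,0],[0,0,0],1],[[0,0,0],[0,0,0],1]]' 
python3 - <<'E'
from h import *
np.set_printoptions(suppress=True,precision=1)
for n in("scene","side","wrist"):
    c,im=snap(n,n+"6"); uv=proj(c,(564.7,-212,272)); print(n,uv)
    hsv=cv2.cvtColor(im,cv2.COLOR_BGR2HSV); x,y=uv.astype(int)
    if 0<=y<400 and 0<=x<640: print(hsv[y-10:y+24:2,x].tolist()); cv2.imwrite(f'pics/{n}6c.png',cv2.resize(im[max(0,y-50):y+50,max(0,x-66):x+66],(395,300)))
a=[cv2.imread(f'pics/{n}6c.png') for n in("scene","side")]
w=cv2.imread('pics/wrist6.png')
cv2.imwrite('pics/m6.png',np.vstack([np.hstack(a),cv2.resize(w,(480,300))[:, :].copy() if 0 else np.hstack([cv2.resize(w,(480,300)),np.zeros((300,310,3),np.uint8)])])[:600,:800])
E
```

```text
clock: 13.1
eef_pos: [564.4, -212.8, 320.0]
tcp_rot: [-3.139, -0.001, 1.401]
contact_force: [-0.6, 1.1, -0.9]
opening: 1.005
grasp_force: 0.0
scene [276.4 149.3]
[[22, 20, 188], [15, 130, 187], [15, 145, 201], [15, 146, 194], [15, 142, 187], [17, 115, 155], [18, 117, 155], [17, 112, 127], [18, 121, 122], [17, 119, 122], [18, 121, 122], [16, 120, 123], [17, 115, 124], [15, 79, 107], [5, 40, 77], [13, 128, 147], [15, 143, 202]]
side [345.2 136.2]
[[14, 146, 178], [13, 150, 172], [13, 150, 167], [12, 144, 172], [16, 105, 112], [17, 111, 119], [17, 113, 97], [15, 116, 88], [18, 118, 84], [17, 113, 90], [18, 95, 91], [18, 88, 81], [8, 17, 61], [10, 24, 64], [10, 26, 60], [170, 10, 73], [4, 17, 108]]
wrist [321.3 228.9]
[[15, 134, 131], [16, 128, 145], [16, 127, 154], [16, 132, 153], [16, 134, 154], [16, 130, 155], [16, 129, 152], [16, 133, 140], [16, 131, 134], [15, 135, 136], [15, 134, 139], [15, 135, 140], [13, 148, 153], [13, 159, 223], [13, 163, 221], [13, 160, 220], [12, 161, 218]]
```

View pics/m6.png

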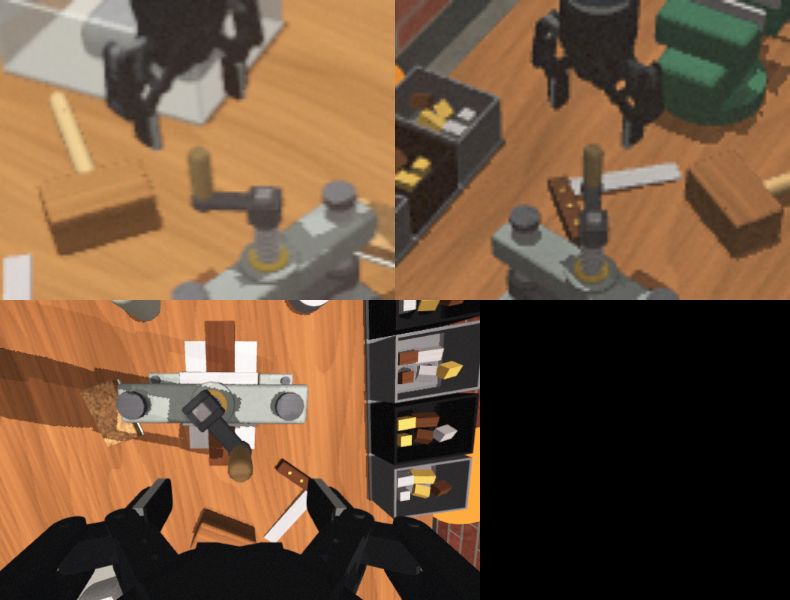

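The mosaic shows the handle top midway between the fingers (wrist (320,229), as predicted), and the blank emerging on both sides of the press, far end near (290,220) and near end near (293,27). Checking both ends in this one view.

```bash
python3 - <<'E'
from h import *
np.set_printoptions(suppress=True,precision=1)
im=cv2.imread('pics/wrist6.png');c=campose("wrist")
hsv=cv2.cvtColor(im,cv2.COLOR_BGR2HSV)
o=np.array([536.5,-165]);a=-.17;X=np.array([np.cos(a),np.sin(a)]);Y=np.array([-np.sin(a),np.cos(a)])
P=lambda x,y,z:proj(c,[*(o+x*X+y*Y),z])
print(P(-15,130,24),P(15,130,24),P(0,130,0),P(-15,-130,24),P(15,-130,24),P(-15,-130,0))
for x in(285,295,305): print(x,hsv[22:36,x,2].tolist())
for x in(278,284,290): print(x,hsv[206:232,x].tolist())
E
```

```text
[280.  26.] [304.   26.1] [293.6  31.1] [285.4 221.8] [305.7 221.9] [287.1 216.4]
285 [216, 215, 217, 213, 212, 190, 155, 139, 136, 138, 137, 139, 135, 140]
295 [221, 220, 224, 224, 225, 198, 157, 135, 132, 132, 133, 135, 133, 134]
305 [224, 221, 220, 219, 221, 185, 159, 151, 147, 150, 147, 149, 147, 144]
278 [[12, 169, 181], [12, 166, 191], [12, 165, 193], [12, 165, 190], [12, 166, 178], [12, 164, 170], [12, 164, 180], [12, 165, 179], [12, 161, 177], [12, 170, 174], [12, 165, 186], [12, 164, 194], [12, 163, 199], [11, 163, 197], [12, 163, 208], [12, 164, 215], [12, 161, 219], [12, 158, 221], [12, 162, 222], [13, 162, 220], [12, 160, 223], [13, 159, 226], [13, 164, 222], [13, 160, 227], [13, 162, 225], [13, 165, 226]]
284 [[10, 171, 79], [11, 177, 78], [9, 170, 81], [10, 166, 80], [11, 163, 78], [10, 168, 97], [10, 168, 129], [11, 170, 141], [10, 172, 142], [10, 166, 143], [10, 168, 143], [10, 171, 143], [10, 172, 142], [11, 168, 143], [11, 166, 169], [12, 162, 216], [13, 158, 232], [13, 158, 231], [13, 161, 227], [13, 159, 226], [13, 158, 224], [13, 163, 221], [13, 160, 220], [13, 163, 214], [13, 163, 216], [12, 163, 217]]
290 [[9, 163, 78], [12, 172, 77], [10, 170, 78], [9, 168, 103], [10, 169, 98], [9, 173, 115], [9, 166, 140], [10, 174, 139], [9, 165, 142], [10, 168, 140], [10, 171, 140], [9, 172, 138], [10, 165, 145], [10, 179, 134], [11, 166, 166], [12, 161, 215], [13, 158, 232], [13, 159, 233], [13, 156, 234], [13, 157, 232], [13, 154, 234], [13, 153, 235], [14, 157, 233], [14, 157, 234], [14, 155, 234], [13, 155, 233]]
```

Both ends show the same 1.4 px deviation inwards, so the blank sticks out equally. Gripping the handle.

```bash
python3 -m jog '[[[0,0,0],[0,0,0.03],1],[[0,0,0],[0,0,0.032],1],[[0,0,0],[0,0,0],1],[[0,0,0],[0,0,0],-1],[[0,0,0],[0,0,0],-1],[[0,0,0],[0,0,0],-1],[[0,0,0],[0,0,0],-1],[[0,0,0],[0,0,0],-1],[[0,0,0],[0,0,0],-1],[[0,0,0],[0,0,0],-1],[[0,0,0],[0,0,0],-1],[[0,0,0],[0,0,0],-1]]' 30; python3 - <<'E'
from h import *
s=r.sense();print(s["contact_force"],s["opening"])
# clockwise circle in tool axes, 15 deg chords, tool yaw psi; start phase th0
psi=s["tcp_rot"][2];c=np.array([536.5,-165]);p=np.array(s["eef_pos"][:2])-c
print("radius",np.hypot(*p),"phase",np.degrees(np.arctan2(p[1],p[0])),psi)
th=np.arctan2(p[1],p[0]);ks=np.arange(25);q=55*np.c_[np.cos(th-ks*np.pi/12),np.sin(th-ks*np.pi/12)]
d=np.diff(q,axis=0);tx=d@[np.cos(psi),np.sin(psi)];ty=d@[np.sin(psi),-np.cos(psi)]
for a,b in zip(tx,ty):print(round(a/1000,4),round(b/1000,4))
E
```

```text
clock: 14.45
eef_pos: [565.4, -212.3, 260.9]
tcp_rot: [3.141, 0.0, 1.403]
contact_force: [-2.1, 0.5, 5.9]
opening: 0.238
grasp_force: 29.3
[-2.11068657  0.49806846  5.94240582] 0.23814875727996204
radius 55.467966700890614 phase -58.60973001483423 1.402601754176582
-0.0079 -0.012
-0.0046 -0.0136
-0.0009 -0.0143
0.0029 -0.0141
0.0064 -0.0129
0.0095 -0.0108
0.012 -0.0079
0.0136 -0.0046
0.0143 -0.0009
0.0141 0.0029
0.0129 0.0064
0.0108 0.0095
0.0079 0.012
0.0046 0.0136
0.0009 0.0143
-0.0029 0.0141
-0.0064 0.0129
-0.0095 0.0108
-0.012 0.0079
-0.0136 0.0046
-0.0143 0.0009
-0.0141 -0.0029
-0.0129 -0.0064
-0.0108 -0.0095
```

```bash
python3 -m jog '[[[0,0,0],[-0.0079,-0.012,0.0002],-1],[[0,0,0],[-0.0046,-0.0136,0.0002],-1],[[0,0,0],[-0.0009,-0.0143,0.0002],-1],[[0,0,0],[0.0029,-0.0141,0.0002],-1],[[0,0,0],[0.0064,-0.0129,0.0002],-1],[[0,0,0],[0.0095,-0.0108,0.0002],-1]]' && python3 -m jog '[[[0,0,0],[0.012,-0.0079,0.0002],-1],[[0,0,0],[0.0136,-0.0046,0.0002],-1],[[0,0,0],[0.0143,-0.0009,0.0002],-1],[[0,0,0],[0.0141,0.0029,0.0002],-1],[[0,0,0],[0.0129,0.0064,0.0001],-1],[[0,0,0],[0.0108,0.0095,0.0001],-1]]'
```

```text
clock: 15.05
eef_pos: [490.6, -194.9, 260.0]
tcp_rot: [3.137, 0.002, 1.402]
contact_force: [7.2, -1.3, 0.0]
opening: 0.237
grasp_force: 29.5
clock: 15.65
eef_pos: [507.7, -118.3, 258.9]
tcp_rot: [3.141, 0.001, 1.403]
contact_force: [-2.3, -5.1, 5.7]
opening: 0.234
grasp_force: 30.1
```

```bash
python3 -m jog '[[[0,0,0],[0.0079,0.012,0.0002],-1],[[0,0,0],[0.0046,0.0136,0.0002],-1],[[0,0,0],[0.0009,0.0143,0.0002],-1],[[0,0,0],[-0.0029,0.0141,0.0002],-1],[[0,0,0],[-0.0064,0.0129,0.0002],-1],[[0,0,0],[-0.0095,0.0108,0.0002],-1],[[0,0,0],[-0.012,0.0079,0.0002],-1],[[0,0,0],[-0.0136,0.0046,0.0002],-1],[[0,0,0],[-0.0143,0.0009,0.0002],-1],[[0,0,0],[-0.0141,-0.0029,0.0002],-1],[[0,0,0],[-0.0129,-0.0064,0.0001],-1],[[0,0,0],[-0.0108,-0.0095,0.0001],-1]]' && python3 -m jog '[[[0,0,0],[-0.0079,-0.012,0.0002],-1],[[0,0,0],[-0.0046,-0.0136,0.0002],-1],[[0,0,0],[-0.0009,-0.0143,0.0002],-1],[[0,0,0],[0.0029,-0.0141,0.0002],-1],[[0,0,0],[0.0064,-0.0129,0.0002],-1],[[0,0,0],[0.0095,-0.0108,0.0002],-1],[[0,0,0],[0.012,-0.0079,0.0002],-1],[[0,0,0],[0.0136,-0.0046,0.0002],-1],[[0,0,0],[0.0143,-0.0009,0.0002],-1],[[0,0,0],[0.0141,0.0029,0.0002],-1],[[0,0,0],[0.0129,0.0064,0.0001],-1],[[0,0,0],[0.0108,0.0095,0.0001],-1]]'
```

```text
clock: 16.85
eef_pos: [566.2, -212.1, 256.9]
tcp_rot: [3.139, -0.002, 1.402]
contact_force: [0.8, 8.3, 7.1]
opening: 0.235
grasp_force: 30.2
clock: 18.05
eef_pos: [507.8, -118.2, 254.8]
tcp_rot: [3.141, 0.001, 1.403]
contact_force: [-2.6, -5.3, 8.1]
opening: 0.238
grasp_force: 30.5
```

```bash
python3 -m jog '[[[0,0,0],[0.0079,0.012,0.0002],-1],[[0,0,0],[0.0046,0.0136,0.0002],-1],[[0,0,0],[0.0009,0.0143,0.0002],-1],[[0,0,0],[-0.0029,0.0141,0.0002],-1],[[0,0,0],[-0.0064,0.0129,0.0002],-1],[[0,0,0],[-0.0095,0.0108,0.0002],-1],[[0,0,0],[-0.012,0.0079,0.0002],-1],[[0,0,0],[-0.0136,0.0046,0.0002],-1],[[0,0,0],[-0.0143,0.0009,0.0002],-1],[[0,0,0],[-0.0141,-0.0029,0.0002],-1],[[0,0,0],[-0.0129,-0.0064,0.0001],-1],[[0,0,0],[-0.0108,-0.0095,0.0001],-1]]' && python3 -m jog '[[[0,0,0],[-0.0079,-0.012,0.0002],-1],[[0,0,0],[-0.0046,-0.0136,0.0002],-1],[[0,0,0],[-0.0009,-0.0143,0.0002],-1],[[0,0,0],[0.0029,-0.0141,0.0002],-1],[[0,0,0],[0.0064,-0.0129,0.0002],-1],[[0,0,0],[0.0095,-0.0108,0.0002],-1],[[0,0,0],[0.012,-0.0079,0.0002],-1],[[0,0,0],[0.0136,-0.0046,0.0002],-1],[[0,0,0],[0.0143,-0.0009,0.0002],-1],[[0,0,0],[0.0141,0.0029,0.0002],-1],[[0,0,0],[0.0129,0.0064,0.0001],-1],[[0,0,0],[0.0108,0.0095,0.0001],-1]]'
```

```text
clock: 19.25
eef_pos: [566.3, -212.0, 252.8]
tcp_rot: [3.138, -0.002, 1.402]
contact_force: [0.2, 8.7, 9.2]
opening: 0.235
grasp_force: 30.5
clock: 20.45
eef_pos: [508.0, -118.2, 250.8]
tcp_rot: [3.14, 0.001, 1.403]
contact_force: [-3.7, -4.2, 12.0]
opening: 0.233
grasp_force: 30.7
```

```bash
python3 -m jog '[[[0,0,0],[0.0079,0.012,0.0002],-1],[[0,0,0],[0.0046,0.0136,0.0002],-1],[[0,0,0],[0.0009,0.0143,0.0002],-1]]' && python3 -m jog '[[[0,0,0],[-0.0029,0.0141,0.0002],-1]]' && python3 -m jog '[[[0,0,0],[-0.0064,0.0129,0.0002],-1]]' && python3 -m jog '[[[0,0,0],[0,0,0],-1]]'
```

```text
clock: 20.75
eef_pos: [550.2, -111.4, 250.2]
tcp_rot: [3.14, 0.0, 1.403]
contact_force: [-6.0, -3.2, 13.4]
opening: 0.235
grasp_force: 30.9
clock: 20.85
eef_pos: [563.7, -116.6, 250.1]
tcp_rot: [3.14, -0.0, 1.403]
contact_force: [-6.7, -1.2, 15.0]
opening: 0.236
grasp_force: 31.0
clock: 20.95
eef_pos: [575.4, -125.2, 249.9]
tcp_rot: [3.14, -0.0, 1.403]
contact_force: [-7.3, -1.4, 14.5]
opening: 0.236
grasp_force: 31.1
clock: 21.05
eef_pos: [576.6, -126.7, 249.9]
tcp_rot: [3.138, 0.001, 1.403]
contact_force: [1.0, -3.9, 10.5]
opening: 0.235
grasp_force: 30.7
```

```bash
for i in 1; do python3 -m jog '[[[0,0,0],[-0.0095,0.0108,0.0001],-1]]' && python3 -m jog '[[[0,0,0],[-0.012,0.0079,0.0001],-1]]' && python3 -m jog '[[[0,0,0],[-0.0136,0.0046,0.0001],-1]]'; done | grep -E 'pos|force'
```

```text
eef_pos: [584.0, -136.0, 249.8]
contact_force: [-5.8, 1.6, 12.2]
grasp_force: 30.9
eef_pos: [590.0, -149.4, 249.6]
contact_force: [-7.0, 4.5, 12.9]
grasp_force: 30.9
eef_pos: [592.3, -163.6, 249.4]
contact_force: [-5.4, 5.1, 12.4]
grasp_force: 30.9
```

```bash
(python3 -m jog '[[[0,0,0],[-0.0143,0.0009,0.0002],-1]]' && python3 -m jog '[[[0,0,0],[-0.0141,-0.0029,0.0001],-1]]' && python3 -m jog '[[[0,0,0],[-0.0129,-0.0064,0.0002],-1]]' )| grep -E 'pos|t_force'
```

```text
eef_pos: [590.8, -177.9, 249.3]
contact_force: [-4.7, 5.7, 13.6]
eef_pos: [585.7, -191.3, 249.1]
contact_force: [-2.6, 6.4, 11.8]
eef_pos: [577.4, -202.9, 248.9]
contact_force: [-2.1, 8.8, 11.7]
```

```bash
(python3 -m jog '[[[0,0,0],[-0.0108,-0.0095,0.0002],-1]]' && python3 -m jog '[[[0,0,0],[-0.0079,-0.012,0.0002],-1]]' && python3 -m jog '[[[0,0,0],[-0.0046,-0.0136,0.0002],-1]]' )| grep -E 'pos|t_force'
```

```text
eef_pos: [566.4, -212.1, 248.8]
contact_force: [0.4, 8.4, 11.4]
eef_pos: [553.5, -217.9, 248.6]
contact_force: [3.2, 8.2, 10.6]
eef_pos: [539.6, -220.4, 248.5]
contact_force: [5.0, 6.7, 8.9]
```

```bash
(python3 -m jog '[[[0,0,0],[-0.0009,-0.0143,0.0002],-1]]' && python3 -m jog '[[[0,0,0],[0.0029,-0.0141,0.0002],-1]]' )| grep -E 'pos|t_force'
```

```text
eef_pos: [525.5, -219.2, 248.4]
contact_force: [6.3, 4.7, 8.1]
eef_pos: [512.6, -214.7, 248.4]
contact_force: [11.2, 1.0, 5.4]
```

```bash
(python3 -m jog '[[[0,0,0],[0.0064,-0.0129,0.0002],-1]]' )| grep -E 'pos|t_force'
```

```text
eef_pos: [501.4, -207.1, 248.4]
contact_force: [10.5, -6.5, 4.4]
```

```bash
(python3 -m jog '[[[0,0,0],[0.0095,-0.0108,0.0002],-1]]' )| grep -E 'pos|t_force'
```

```text
eef_pos: [492.2, -197.0, 248.3]
contact_force: [7.2, -13.9, 4.6]
```

```bash
python3 -m jog '[[[0,0,0],[0,0,0],-1],[[0,0,0],[0,0,0],-1]]'
```

```text
clock: 22.55
eef_pos: [491.5, -195.9, 248.2]
tcp_rot: [3.135, 0.004, 1.403]
contact_force: [1.6, -7.5, 8.9]
opening: 0.238
grasp_force: 30.6
```

```bash
python3 -m jog '[[[0,0,0],[0.0035,-0.0035,0],-1],[[0,0,0],[0,0,0],-1],[[0,0,0],[0,0,0],-1]]'
```

```text
clock: 22.85
eef_pos: [489.5, -192.8, 248.2]
tcp_rot: [3.133, 0.005, 1.403]
contact_force: [4.5, -11.4, 6.5]
opening: 0.236
grasp_force: 30.4
```

```bash
python3 -m jog '[[[0,0,0],[0,0,0],0.2],[[0,0,0],[0,0,0],0.6],[[0,0,0],[0,0,0],1],[[0,0,0],[0,0,0],1],[[0,0,0],[0,0,0],1],[[0,0,0],[0,0,-0.02],1],[[0,0,0],[0,0,-0.03],1],[[0,0,0],[0,0,-0.03],1],[[0,0,0],[0,0,-0.02],1],[[0,0,0],[0.04,0,0],1],[[0,0,0],[0.04,0,0],1],[[0,0,0],[0.04,0,0],1]]' && python3 -m jog '[[[0,0,0],[0.03,0.01,0],1],[[0,0,0],[0,0,0],1],[[0,0,0],[0,0,0],1],[[0,0,0],[0,0,0],1]]'
python3 - <<'E'
from h import *
np.set_printoptions(suppress=True,precision=1)
o=np.array([536.5,-165]);a=-.17;X=np.array([np.cos(a),np.sin(a)]);Y=np.array([-np.sin(a),np.cos(a)])
obs=[]
for n in("scene","side"):
    c,im=snap(n,n+"9"); u=proj(c,(490.5,-192,260)); 
    hsv=cv2.cvtColor(im,cv2.COLOR_BGR2HSV); x,y=u.astype(int)
    print(n,u,hsv[y-14:y+14:2,x].tolist())
c,im=snap("wrist","wrist9");hsv=cv2.cvtColor(im,cv2.COLOR_BGR2HSV)
for q in[(0,130),(-15,130),(15,130),(-65,100),(65,100)]:
    x,y=proj(c,[*(o+q[0]*X+q[1]*Y),24 if abs(q[0])<50 else 0]);print(q,x,y,hsv[int(y)-6:int(y)+7,int(x),2].tolist())
for y in (12,):
  for yy in(90,115):
    L=proj(c,[*(o-25*X+yy*Y),24]);Q=proj(c,[*(o+25*X+yy*Y),24]);print(L,hsv[int(L[1]),int(L[0])-6:int(L[0])+7,2].tolist(),Q,hsv[int(Q[1]),int(Q[0])-6:int(Q[0])+7,2].tolist())
E
```

```text
clock: 24.05
eef_pos: [506.5, -70.6, 345.9]
tcp_rot: [3.141, 0.0, 1.402]
contact_force: [1.4, -0.1, -0.1]
opening: 1.003
grasp_force: 0.0
clock: 24.45
eef_pos: [521.1, -44.4, 345.5]
tcp_rot: [-3.141, 0.001, 1.402]
contact_force: [0.3, 0.5, -1.0]
opening: 0.996
grasp_force: 0.0
scene [300.  140.7] [[14, 146, 192], [16, 140, 201], [16, 141, 204], [15, 146, 203], [16, 145, 202], [16, 145, 206], [15, 143, 201], [14, 144, 202], [15, 146, 198], [15, 142, 188], [15, 142, 201], [15, 143, 198], [15, 145, 202], [15, 142, 203]]
side [363.2 151.3] [[13, 146, 164], [13, 150, 163], [14, 67, 176], [6, 7, 187], [17, 35, 130], [12, 60, 106], [13, 140, 146], [13, 149, 171], [13, 147, 170], [13, 147, 182], [13, 151, 181], [13, 145, 169], [13, 146, 161], [13, 145, 162]]
(0, 130) 344.13214602598276 149.5214244177872 [205, 205, 205, 207, 192, 236, 224, 111, 105, 127, 129, 126, 128]
(-15, 130) 333.8910849683484 149.50905259320842 [206, 208, 208, 207, 180, 233, 218, 87, 66, 62, 62, 60, 64]
(15, 130) 354.37383532628036 149.5334212538827 [206, 215, 213, 205, 191, 237, 232, 139, 120, 144, 136, 140, 137]
(-65, 100) 301.0027861615883 166.82870882705197 [106, 109, 110, 110, 116, 121, 128, 145, 155, 151, 156, 153, 149]
(65, 100) 383.90437787259515 166.93045006744717 [207, 212, 209, 210, 210, 209, 220, 239, 246, 247, 248, 247, 244]
[326.8 176.3] [250, 250, 250, 250, 242, 198, 136, 153, 159, 146, 143, 140, 139] [360.2 176.3] [148, 147, 148, 145, 149, 148, 203, 246, 251, 252, 252, 252, 251]
[327.  159.7] [109, 110, 108, 107, 107, 105, 96, 69, 63, 64, 65, 63, 62] [360.8 159.7] [138, 140, 132, 130, 139, 149, 147, 188, 208, 201, 198, 204, 210]
```

The blank is still in place (edges within 1 px), but the handle isn't where I predicted, so I'll search for it by colour.

```bash
python3 - <<'E'
from h import *
np.set_printoptions(suppress=True,precision=1)
o=np.array([536.5,-165])
for n in("scene","side"):
    c=campose(n)
    A=cv2.imread(f'pics/{n}6.png');B=cv2.imread(f'pics/{n}9.png')
    for nm,im in(("6",A),("9",B)):
        hsv=cv2.cvtColor(im,cv2.COLOR_BGR2HSV);m=cv2.inRange(hsv,(15,85,70),(20,128,165))
        z=proj(c,(*o,230)).astype(int);w=np.zeros_like(m);w[z[1]-50:z[1]+40,z[0]-50:z[0]+50]=255;m&=w
        k,l,st,ce=cv2.connectedComponentsWithStats(m)
        print(n,nm,"axis px",z,[(st[i].tolist(),ce[i].round(1).tolist()) for i in range(1,k) if st[i,4]>12])
    for zz in(238,251):print([ (d,proj(c,(o[0]+55*np.cos(np.radians(d)),o[1]+55*np.sin(np.radians(d)),zz)).round(0).tolist()) for d in range(0,360,30)])
E
```

```text
scene 6 axis px [298 162] [([273, 148, 8, 18, 107], [276.6, 156.4]), ([333, 167, 15, 17, 87], [341.3, 174.7])]
scene 9 axis px [298 162] [([285, 145, 8, 14, 81], [288.5, 151.2]), ([335, 182, 13, 7, 29], [342.0, 184.9])]
[(0, [285.0, 172.0]), (30, [295.0, 174.0]), (60, [306.0, 173.0]), (90, [315.0, 168.0]), (120, [319.0, 161.0]), (150, [317.0, 154.0]), (180, [310.0, 149.0]), (210, [301.0, 147.0]), (240, [290.0, 148.0]), (270, [282.0, 152.0]), (300, [278.0, 159.0]), (330, [279.0, 166.0])]
[(0, [285.0, 168.0]), (30, [295.0, 170.0]), (60, [306.0, 169.0]), (90, [315.0, 164.0]), (120, [319.0, 157.0]), (150, [317.0, 150.0]), (180, [310.0, 145.0]), (210, [300.0, 143.0]), (240, [290.0, 144.0]), (270, [282.0, 149.0]), (300, [277.0, 155.0]), (330, [278.0, 162.0])]
side 6 axis px [345 158] [([342, 134, 6, 15, 78], [344.6, 140.8])]
side 9 axis px [345 158] [([356, 144, 7, 13, 69], [359.1, 150.1])]
[(0, [330.0, 150.0]), (30, [328.0, 156.0]), (60, [330.0, 163.0]), (90, [337.0, 168.0]), (120, [346.0, 169.0]), (150, [355.0, 168.0]), (180, [361.0, 163.0]), (210, [363.0, 156.0]), (240, [361.0, 150.0]), (270, [354.0, 146.0]), (300, [345.0, 144.0]), (330, [337.0, 146.0])]
[(0, [330.0, 147.0]), (30, [328.0, 153.0]), (60, [330.0, 160.0]), (90, [337.0, 165.0]), (120, [346.0, 166.0]), (150, [355.0, 165.0]), (180, [362.0, 160.0]), (210, [364.0, 153.0]), (240, [361.0, 147.0]), (270, [354.0, 143.0]), (300, [345.0, 141.0]), (330, [337.0, 143.0])]
```

The handle sits at about 245° against 211° at release. That fits the screw springing back until its friction (0.2 N m, about 310 N on the blank) holds. I'll check that it has stopped and that the crank is seated.

```bash
python3 -m jog '[[[0,0,0],[0.03,0,0],1],[[0,0,0],[0.03,0,0],1],[[0,0,0],[0,0,0],1],[[0,0,0],[0,0,0],1],[[0,0,0],[0,0,0],1],[[0,0,0],[0,0,0],1],[[0,0,0],[0,0,0],1],[[0,0,0],[0,0,0],1],[[0,0,0],[0,0,0],1],[[0,0,0],[0,0,0],1],[[0,0,0],[0,0,0],1],[[0,0,0],[0,0,0],1]]' | head -2
python3 - <<'E'
from h import *
np.set_printoptions(suppress=True,precision=1)
for s in(6,9,10):
    ob=[];top=[]
    for n in("scene","side"):
        if s==10: c,im=snap(n,n+"10")
        else: c=campose(n);im=cv2.imread(f'pics/{n}{s}.png')
        hsv=cv2.cvtColor(im,cv2.COLOR_BGR2HSV);m=cv2.inRange(hsv,(15,85,70),(20,128,165))
        z=proj(c,(536.5,-165,230)).astype(int);w=np.zeros_like(m);w[z[1]-40:z[1]+25,z[0]-35:z[0]+25]=255;m&=w
        k,l,st,ce=cv2.connectedComponentsWithStats(m);i=1+st[1:,4].argmax();ob.append((c,ce[i]));print(n,st[i],ce[i])
        top.append((c,np.array([ce[i][0],st[i][1]+.5])))
    P,e=tri(ob);T,_=tri(top);d=P[:2]-[536.5,-165];print(s,"mid",P,e,"top",T,"phase",np.degrees(np.arctan2(d[1],d[0]))%360,np.hypot(*d))
E
```

```text
clock: 25.8
eef_pos: [531.6, 15.5, 345.6]
scene [273 148   8  18 107] [276.6 156.4]
side [342 134   6  15  78] [344.6 140.8]
6 mid [ 567.  -212.9  249.4] [array([-0.2, -0.2]), array([-0.1,  0.2])] top [ 566.6 -210.   278.2] phase 302.50664265339617 56.80454121267376
scene [285 145   8  14  81] [288.5 151.2]
side [356 144   7  13  69] [359.1 150.1]
9 mid [ 515.9 -215.6  230.9] [array([-0.3, -0.4]), array([-0.2,  0.4])] top [ 517.  -213.6  254.3] phase 247.86956109448477 54.62806804315412
scene [285 145   8  13  80] [288.4 151.1]
side [356 144   7  13  69] [359.1 150.1]
10 mid [ 515.9 -215.5  231.2] [array([-0.3, -0.4]), array([-0.2,  0.4])] top [ 517.1 -213.6  254.3] phase 247.8043093638404 54.57323731075241
```

The handle is stationary at 248° and the crank is seated. By the force-versus-angle record, the platen bears with roughly 300 N. Handing in.

```bash
python3 -c "
from rig import r
print(r.sign_off())"
```

```text
the job is handed in; nothing more can be done
None
```

The job is handed in after about 26 s of the 72 s: the blank lies square and centred in the press (to 1–2 mm as measured), and the crank is down on its shaft. When I let go, the screw sprang back about 35° and stopped, leaving an estimated 300 N on the blank (about 400 N was called plenty). I did not re-tighten it or separately re-check the other things on the bench, though the arm stayed clear of them.

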